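Strip a dead transformer out of an amplifier chassis

TASK

Lift the loose cover off the amplifier chassis and lay it flat on the bench, handle up. Then push the dead transformer along the chassis and out of its open end, without lifting it, so that it drops into the deep scrap crate (not the shallow parts tray at the other end). Leave everything else where it is.

Things in the scene. Friction and masses are not known exactly. Their poses are not given: they have to be found in the camera images.
- chassis: aluminium chassis, a straight U-shaped channel screwed to a plywood block fixed to the bench. Origin on the bench under its middle; the channel runs along its y, open at both ends (y = +80 and -80 mm). 160 mm long, 98 mm wide outside, 90 inside, walls 4 mm; channel floor's upper face 60 mm above the bench (underside 56), wall rims 100 mm
- chassis_left (a point): middle of the channel floor's edge at the open end at the chassis' +y, on the floor's upper face
- chassis_right (a point): the same at the open end at the chassis' -y
- cover: loose grey-painted steel cover with a black bar handle, resting on the wall rims and hiding the transformer: plate 110 (x) x 150 (y) x 4 mm, an 8 mm lip turned down along each long side, straddling the chassis walls with 2 mm play each side. 0.3 kg. Origin centred at the lips' lower edges (z = 0 when it lies on the bench); plate's top at 12 mm, handle's top at 46 mm
- cover_handle (a point): centre of the cover's handle bar: bar 76 mm long along the cover's x, 12 mm thick (y), 12 mm high, 22 mm of free space under it between its two end posts (66 mm apart); 40 mm above the cover's origin
- transformer: the dead mains transformer, standing loose on the channel floor under the cover: dark steel core 64 (x) x 32 (y) x 36 mm high with a copper winding 40 (x) x 56 (y) x 26 mm high through it (5 mm above the underside). 0.25 to 0.5 kg. Origin at the centre of its underside
- transformer_center (a point): centre of the transformer, 18 mm above its underside
- crate: the scrap crate: deep, undivided open grey box, 140 (x) x 160 (y) x 50 mm high, walls and floor 4 mm, about 0.9 kg, standing on the bench at one open end of the chassis (either one), its near wall 10 to 25 mm under the overhanging channel end. Origin at the centre of its underside
- tray: the parts tray: shallow grey open tray with six compartments, 140 (x) x 160 (y) x 26 mm high, standing in the same way at the other open end of the chassis. Origin at the centre of its underside
- capacitor: bystander: a round black capacitor can standing in one compartment of the parts tray, 30 mm diameter, 30 mm high. Origin at the centre of its underside
- heatsink: bystander: a small finned aluminium heat sink, 40 x 50 x 28 mm high, on the bench just behind the chassis (its far, +x side). Origin at the centre of its underside
- jar: bystander: a small jar with a steel cap, 44 mm diameter, 40 mm high, on the bench before the chassis, off to one side. Origin at the centre of its underside
- remote_long: bystander: a grey remote control, 190 x 48 x 20 mm high, long side along its x. Origin at the centre of its underside
- remote_short: bystander: a black remote control, 140 x 44 x 20 mm high, long side along its x. Origin at the centre of its underside
- screwdriver: bystander: a screwdriver lying on the bench, along its x. Origin at the centre of its underside
- multimeter: bystander: a black multimeter lying on its back, 150 x 75 x 34 mm high (knob 6 mm more), long side along its x. Origin at the centre of its underside
There are look-alikes about, which are no part of the job. Leave any green look-alike of the crate alone. What is shaped like the cover but yellow is not meant.

How it is judged:
By the outcome, as a careful person would: the job done as asked, in the order asked, and still so for the second after the job is handed in, with the robot touching nothing.
It also fails if it takes over 54 s, if anything falls off the work surface, if the arm or the gripper's body presses on something with over 40 N, if the wrist force passes 120 N, or if a joint passes its speed limit or range.

ROBOT

A 6-joint arm with a two-finger parallel gripper is mounted at the origin on the work surface. World frame = base frame: x ahead of the robot, y to its left, z up, the work surface at z = 0. Lengths are in m, angles in rad, forces in N, time in s.
With the tool pointing down it reaches from about 0.375 to 0.9 m from the base axis. Payload 3.1 kg.
Tool frame: the origin (TCP) lies on the centre line of the jaws, within the pads' length; the fingertips stand 25 mm ahead of it and the grasp point (between the pads) lies 6 mm ahead of it (manip.tips_ahead is the distance from the TCP to the fingertips, in m); z points along the fingers, y is the direction in which the jaws open and shut (so a half turn about z gives the same grasp; the last joint's range is limited). The gripper opens to 85 mm and grips with 20 to 120 N. Pads are 22 mm wide; open, the fingers measure 114 mm over their backs; the gripper's body (76 mm by 85 mm) begins 54 mm behind the grasp point. The pads swing forward as they close: fully open they stand 13 mm farther back than shut.
Start: joints at [-1.526, 0.527, 1.433, -0, 1.181, -0.178], TCP at [0.138, -0.61, 0.256] pointing down, gripper open.
Joint ranges: [-3.08, 3.08], [-0.75, 2.2], [0.22, 2.44], [-1.43, 4.57], [0, 2.65], [-2.85, 2.85]. Speed limits (rad/s): [2.79, 2.79, 3.14, 3.14, 3.14, 3.14].

INTERFACE

Orientations are given as a unit quaternion [x, y, z, w].
In Python, from station import manip gives the robot as it stands.
- The arm moves only by the tool play_rows, never from a script. Its argument "steps" is a list that holds one entry, the list of rows, each a list of 6 numbers: the shift along the tool's x, y, z in m, then the turn, a rotation vector about the tool's x, y, z in degrees. In form: [[[x, y, z, rx, ry, rz], ...]]. A call has 1 to 10 rows; each row shifts and turns the commanded pose from where the row before left it, along the tool's axes as they then stand; what a row does not reach is not made up. A row lasts 1/8 s, in which the tool goes at most 62.5 mm and 10.7 degrees, less where a joint would pass 70% of its speed; a pose out of reach is approached as far as the arm can. A call is refused whole if a number of a shift passes 0.0625 or a number of a turn 10.7, either way. A call with a gripper value outside its range is refused whole. "fingers" is the opening, from 0 (shut) to 1 (fully open), set as the call begins (left out, the last holds). The fingers move at their own pace and stop on an object; "squeeze" is the grip in N (left out, the last holds). Time passes only in rows, so rows that do not move let the fingers close. It gives the time, the measured TCP pose, the force and the opening at its end, in the units of the state.
- manip.sense(): the state, without advancing time (a new reading comes with each control period).
- manip.snapshot(name): name is "scene" or "top"; returns a dict with "img" (400x640x3 uint8, red, green, blue), "K" (3x3 intrinsics, pixels), "world_from_camera" (4x4, takes a point from camera to world coordinates). Camera axes: x right, y down, z forward; pixel columns grow to the right and rows downward; lengths in m; the calibration is good to about 2 mm. A picture is of the moment at which its call begins. There is no depth.
- manip.sign_off(): hands the job in, once; it reports no verdict.
Trained networks look in a picture, given as the dict that the camera call returned (one of the last four; its "shot" number tells which), for a name from the list of things; names that differ only in an ending like _2 or _b are one class to them, and where a whole thing is asked for, a point or a joint stands for the part that bears it (a point fixed in the world has none). Each returns a list of dicts, best first, with "score" (0 to 1); they miss things now and then, are a little off and sometimes report something else, mostly with a low value. They report only what shows in the picture. A call takes as long as a camera call. They do not tell look-alikes from the thing itself.
- manip.regions_of(label, picture): "pixels" (400x640 bool, what is visible of it) and "rect" ([left, top, right, bottom] in pixels, round what is visible of it).
- manip.pinpoint(label, picture): "point" ([column, row] in pixels: a listed point, or the origin of a listed thing).
The state is a dict: "t": time; "q": joint angles; "qd": joint speeds; "tau": joint torques, N m; "tcp_pos": TCP position; "tool_rot": TCP orientation; "force": force on the tool from outside, world axes, zero at the start; "ft_torque": the same for the moment, N m; "finger_gap": opening from 0.0 (shut) to 1.0 (fully open).
Only numpy, scipy, OpenCV 4.12 (cv2) and the standard library are available. Lean on these libraries where they do the work, as an engineer would, in place of code of your own. Each camera call takes 0.05 s, during which the arm holds its last target.

## Working session

There is one attempt and no reset: what is moved stays moved. The work goes in short steps, Python scripts to look and compute and a tool call to move; the robot and the scene stay as the last step left them, time stands still between calls to the robot, and variables do not carry over. Pictures are saved under pics/ and viewed, and the job is handed in when it is done.

Besides the shell and the picture viewer there is one more tool, called after "Emit:" as name(argument=value, ...), one argument or row to a line, values as JSON. play_rows: Moves the arm, as the interface text tells. Its arguments: {"type":"object","properties":{"steps":{"type":"array"},"fingers":{"type":"number"},"squeeze":{"type":"number"}},"required":["steps"]}

```bash
ls; mkdir -p pics; python3 - <<'E'
from station import manip
import cv2
print(manip.sense()); print(manip.tips_ahead)
for n in ("scene","top"):
    p=manip.snapshot(n); cv2.imwrite(f"pics/a_{n}.png",p["img"][:,:,::-1]); print(n,p["K"],p["world_from_camera"],p["shot"])
E
```

```text
pics
{'t': 0.0, 'q': array([-1.52651537e+00,  5.28473064e-01,  1.43388910e+00, -5.04630346e-06,
        1.18137785e+00, -1.78479060e-01]), 'qd': array([-0.00126399, -0.00112752,  0.00139397, -0.0019794 ,  0.00101622,
       -0.00125025]), 'tau': array([-1.70086911e-03, -4.42354524e+01, -1.78026956e+01, -2.67204405e-04,
        8.50843498e-03, -1.19983733e-05]), 'tcp_pos': array([ 0.13808742, -0.60888793,  0.25533351]), 'tool_rot': array([ 9.93802977e-01,  1.11150754e-01,  6.96608937e-05, -1.07142026e-03]), 'force': array([ 0.08973801, -0.20884307,  0.47021149]), 'ft_torque': array([ 0.00920371, -0.00387118, -0.01573868]), 'finger_gap': 0.9985668008161073}
0.025
scene [[472.46203629   0.         320.97405624]
 [  0.         472.46203629 198.47700053]
 [  0.           0.           1.        ]] [[-0.67913361  0.44132669 -0.5865222   1.27423177]
 [ 0.73386078  0.39188197 -0.55486655  0.70728811]
 [-0.01502994 -0.80725416 -0.59001256  0.84994675]
 [ 0.          0.          0.          1.        ]] 1
top [[378.78769828   0.         322.50045589]
 [  0.         378.78769828 202.54273424]
 [  0.           0.           1.        ]] [[ 2.03447989e-02 -9.81878673e-01  1.88415392e-01  3.09906208e-01]
 [-9.99782575e-01 -2.08416113e-02 -6.55775823e-04 -1.97203092e-03]
 [ 4.57077266e-03 -1.88361084e-01 -9.82089207e-01  1.24408577e+00]
 [ 0.00000000e+00  0.00000000e+00  0.00000000e+00  1.00000000e+00]] 2
```

View pics/a_scene.png

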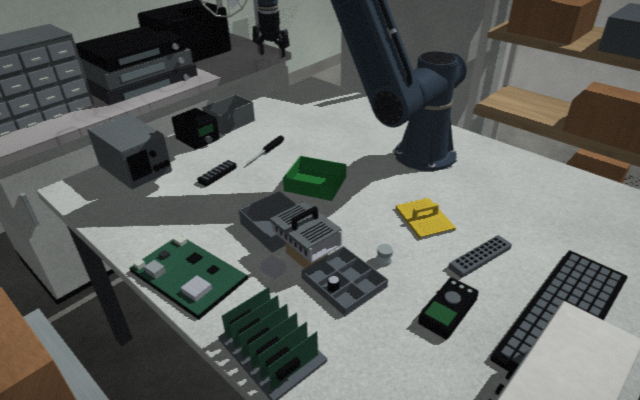

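View pics/a_top.png

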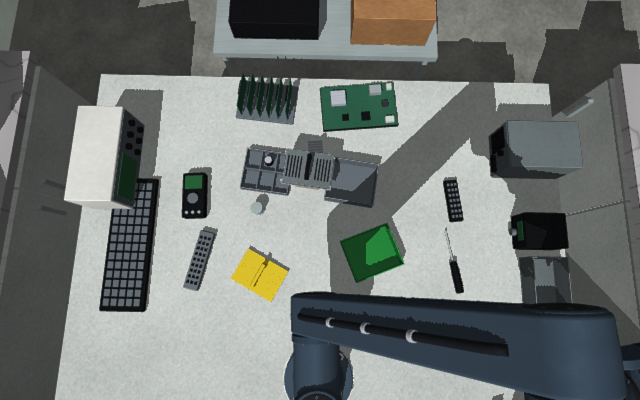

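The top view puts the tray with its capacitor on the left (+y, about column 268, row 170). The chassis and cover are at about (310, 168), and the grey crate is on the right (−y, about (353, 182)). Next I'll measure them.

```bash
cat > h.py <<'E'
import numpy as np, cv2
from station import manip
from scipy.spatial.transform import Rotation as R
def ray(p,uv):
    K=np.asarray(p["K"]);T=np.asarray(p["world_from_camera"])
    d=T[:3,:3]@np.linalg.solve(K,[uv[0],uv[1],1.0]); return T[:3,3],d/np.linalg.norm(d)
def onz(p,uv,z):
    o,d=ray(p,uv); return o+d*(z-o[2])/d[2]
def tri(p1,a,p2,b):
    o1,d1=ray(p1,a);o2,d2=ray(p2,b)
    s=np.linalg.lstsq(np.c_[d1,-d2],o2-o1,rcond=None)[0]
    x,y=o1+s[0]*d1,o2+s[1]*d2
    return (x+y)/2,np.linalg.norm(x-y)
def proj(p,X):
    T=np.linalg.inv(p["world_from_camera"]);K=np.asarray(p["K"])
    X=np.atleast_2d(X);c=X@T[:3,:3].T+T[:3,3];u=c@K.T;return u[:,:2]/u[:,2:]
def crop(p,c,hw,s,name,pts=None):
    im=p["img"][:,:,::-1].copy();x0,y0=int(c[0]-hw[0]),int(c[1]-hw[1])
    x0=max(x0,0);y0=max(y0,0)
    im=im[y0:y0+2*hw[1],x0:x0+2*hw[0]]
    im=cv2.resize(im,None,fx=s,fy=s,interpolation=cv2.INTER_CUBIC)
    if pts is not None:
        for q in pts: cv2.circle(im,(int((q[0]-x0+.5)*s),int((q[1]-y0+.5)*s)),3,(0,0,255),-1)
    cv2.imwrite(name,im)
E
python3 - <<'E'
from h import *
S=manip.snapshot("scene");T=manip.snapshot("top")
for l in ["chassis","chassis_left","chassis_right","cover","cover_handle","transformer","crate","tray","capacitor","heatsink","jar","screwdriver","multimeter","remote_long","remote_short"]:
    a=manip.pinpoint(l,S);b=manip.pinpoint(l,T)
    print(l,[(np.round(q["point"],1).tolist(),round(q["score"],2)) for q in a[:3]],[(np.round(q["point"],1).tolist(),round(q["score"],2)) for q in b[:3]])
    for q in a[:2]:
        for r in b[:2]:
            x,e=tri(S,q["point"],T,r["point"])
            if e<.02: print("    ",np.round(x,4),round(e,4))
crop(T,(315,170),(80,60),5,"pics/b_top.png");crop(S,(310,240),(80,60),5,"pics/b_scene.png")
E
```

```text
chassis [([305.7, 258.2], 0.56)] [([308.8, 173.4], 0.41), ([308.0, 167.0], 0.17)]
     [ 0.647   0.0492 -0.0055] 0.0084
     [0.6614 0.0562 0.0102] 0.0196
chassis_left [([324.2, 252.3], 0.67)] []
chassis_right [([287.6, 221.9], 0.71)] [([328.5, 178.6], 0.44), ([348.7, 185.4], 0.36)]
     [ 0.6209 -0.0255  0.0586] 0.0133
cover [([423.4, 217.8], 0.77), ([305.8, 227.6], 0.67)] [([261.1, 273.2], 0.74), ([308.8, 164.8], 0.57)]
     [0.3106 0.1925 0.0048] 0.0063
     [0.645  0.0483 0.0974] 0.0144
cover_handle [([305.2, 213.1], 0.7), ([428.7, 205.5], 0.65), ([345.0, 279.0], 0.23)] [([305.3, 164.3], 0.87), ([257.9, 275.6], 0.64), ([270.5, 172.9], 0.52)]
     [0.6385 0.0518 0.1398] 0.0001
     [0.3021 0.197  0.0462] 0.0095
transformer [([289.6, 222.8], 0.45), ([264.5, 152.4], 0.27)] []
crate [([315.4, 179.4], 0.91), ([275.2, 228.6], 0.64)] [([369.5, 252.5], 0.88), ([348.9, 183.8], 0.55)]
     [ 0.3847 -0.1571  0.0186] 0.0002
     [ 0.6169 -0.0922 -0.0031] 0.0034
tray [([345.3, 278.7], 0.68), ([215.3, 177.3], 0.58)] [([268.5, 173.4], 0.56)]
     [0.6422 0.1833 0.0065] 0.0046
capacitor [([334.8, 288.2], 0.72)] [([330.6, 173.8], 0.62)]
heatsink [([271.0, 270.8], 0.74)] []
jar [([344.1, 281.3], 0.75), ([384.5, 262.6], 0.7)] []
screwdriver [([263.5, 151.2], 0.73)] [([453.3, 260.0], 0.61)]
     [ 0.3657 -0.428   0.0083] 0.0034
multimeter [([447.9, 312.8], 0.93)] [([197.4, 194.9], 0.72)]
     [ 5.638e-01  4.208e-01 -4.000e-04] 0.0084
remote_long [([479.1, 258.7], 0.87), ([264.1, 153.0], 0.17)] [([199.2, 260.7], 0.92)]
     [ 0.3489  0.3922 -0.0014] 0.0032
remote_short [([216.5, 177.4], 0.85), ([330.9, 289.7], 0.52)] [([452.4, 203.5], 0.72)]
     [ 0.5583 -0.4437 -0.014 ] 0.0027
```

View pics/b_top.png

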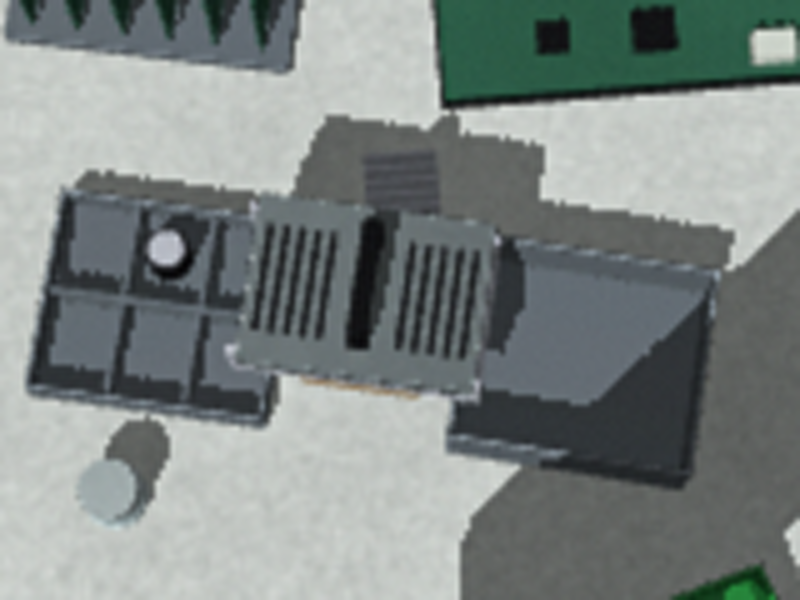

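View pics/b_scene.png

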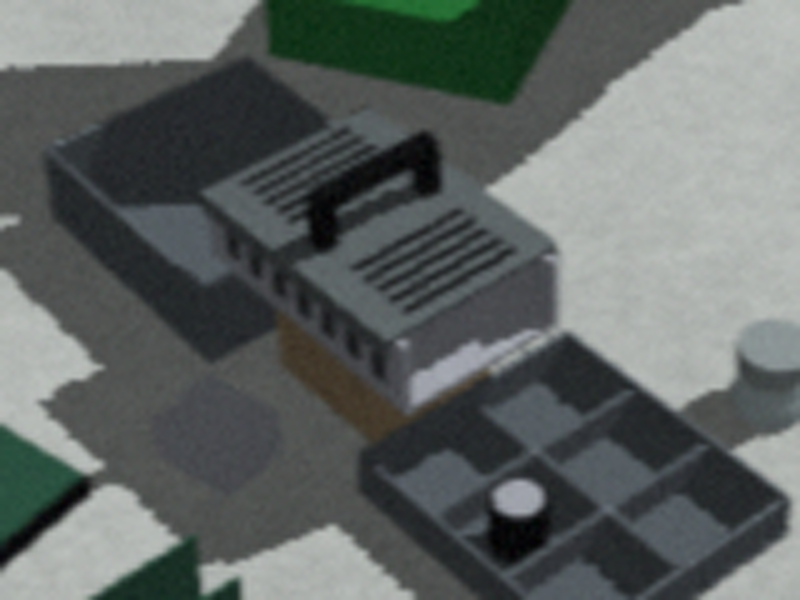

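```bash
python3 - <<'E'
from h import *
from scipy.optimize import least_squares
S=manip.snapshot("scene");T=manip.snapshot("top")
tc=np.array([[258,200],[497,237],[475,395],[235,360]])/5+[235,110]-.5
sc=np.array([[205,193],[375,113],[556,248],[395,340]])/5+[230,180]-.5
# corners: top UL=(+x,+y) UR=(+x,-y) LR=(-x,-y) LL=(-x,+y); scene left=(+x,-y) top=(-x,-y) right=(-x,+y) bottom=(+x,+y)
c=np.array([[55,75],[55,-75],[-55,-75],[-55,75]])/1000
si=[1,2,3,0]
def X(p,z,loc):
    a=p[3];R2=np.array([[np.cos(a),-np.sin(a)],[np.sin(a),np.cos(a)]])
    return np.c_[loc@R2.T+p[:2],np.full(len(loc),p[2]+z)]
def f(p):
    P=X(p,.012,c);return np.r_[(proj(T,P)-tc).ravel(),(proj(S,P)[si]-sc).ravel()]
r=least_squares(f,[.64,.05,.092,0]);p=r.x
print("cover",np.round(p,4),"deg",np.degrees(p[3]),np.round(r.fun,1))
np.save("cover.npy",p)
bar=np.array([[-.038,0],[.038,0],[0,0]])
print("handle",X(p,.040,bar))
P=np.r_[X(p,.012,c),X(p,.046,bar)]
# chassis guess: same pose
f4=np.array([[45,80],[45,-80],[-45,-80],[-45,80],[0,80],[0,-80]])/1000
q=p.copy();q[2]=0
P=np.r_[P,X(q,.06,f4)]
crop(T,(315,170),(80,60),5,"pics/c_top.png",proj(T,P));crop(S,(310,240),(80,60),5,"pics/c_scene.png",proj(S,P))
print("place cand",onz(T,(428,148),.0),onz(T,(443,178),.0),onz(T,(398,130),0),onz(T,(490,150),0),onz(T,(382,170),.05))
E
```

```text
cover [ 0.6339  0.0463  0.0897 -0.122 ] deg -6.990570638592786 [ 0.5 -0.2 -0.2 -1.1 -0.7  1.1 -0.6  1.4 -0.4  0.3 -0.6 -0.7  1.1 -0.6
 -1.4  0.9]
handle [[0.59622109 0.05092123 0.12967485]
 [0.67165612 0.04167157 0.12967485]
 [0.63393861 0.0462964  0.12967485]]
place cand [ 0.74751815 -0.36215943  0.        ] [ 0.64199383 -0.40965949  0.        ] [ 0.81079334 -0.25989696  0.        ] [ 0.74498684 -0.57562774  0.        ] [ 0.65131972 -0.19485644  0.05      ]
```

View pics/c_top.png

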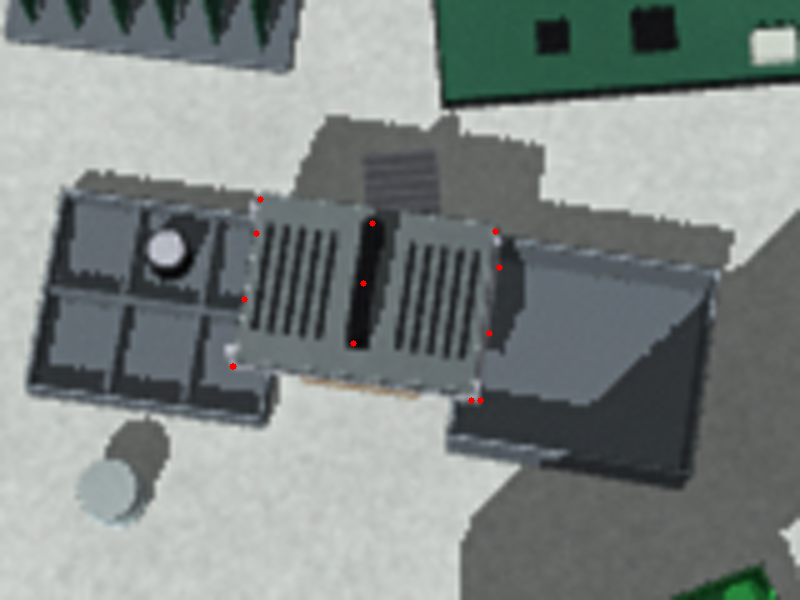

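View pics/c_scene.png

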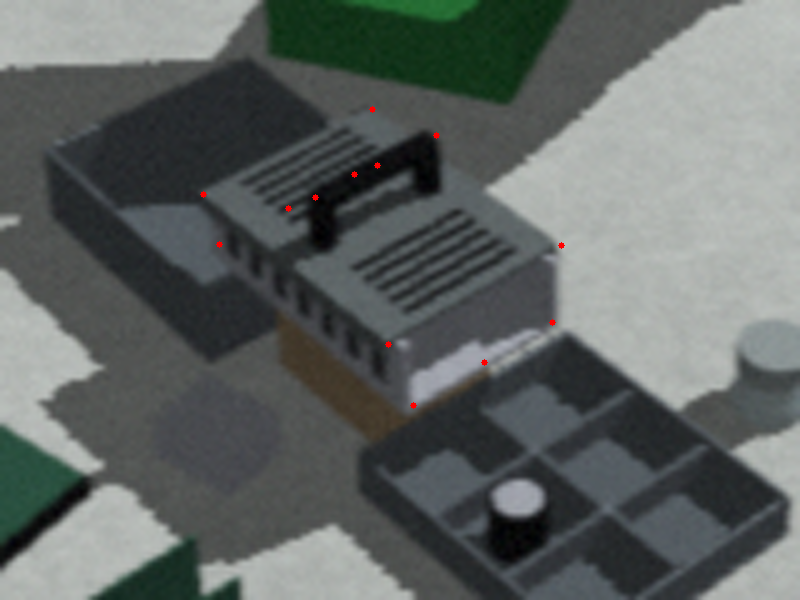

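The fit and the pictures agree. The handle centre is at about (0.634, 0.046, 0.130), the cover yaw is about −7 to −7.5°, and the bar's midpoint shows at (365, 283) in the crop. Now I'll work out the move.

```bash
cat >> h.py <<'E'
def go(target,yawdeg=None):
    """tool-frame shift to world TCP target, and turn about tool axes needed for straight-down tool at yaw a"""
    s=manip.sense();Rt=R.from_quat(s["tool_rot"]);d=np.asarray(target)-s["tcp_pos"]
    a=np.degrees(np.arctan2(Rt.as_matrix()[1,0],Rt.as_matrix()[0,0]))
    print("tcp",np.round(s["tcp_pos"],4),"yaw",round(a,2),"gap",round(s["finger_gap"],3),"F",np.round(s["force"],2),"t",round(s["t"],3))
    print("shift tool",np.round(Rt.inv().apply(d),4),"dist",round(np.linalg.norm(d),3))
    if yawdeg is not None:
        G=R.from_euler("z",yawdeg,degrees=True)*R.from_euler("x",180,degrees=True)
        print("turn tool",np.round((Rt.inv()*G).as_rotvec(degrees=True),2),"shift after turn",np.round(G.inv().apply(d),4))
E
python3 -c "
from h import *
go([.634,.046,.256],-7.3)"
```

```text
tcp [ 0.1381 -0.6095  0.2563] yaw 12.77 gap 0.999 F [0.52 0.19 0.15] t 1.8
shift tool [ 6.285e-01 -5.297e-01  3.000e-04] dist 0.822
turn tool [-0.    0.   20.07] shift after turn [ 4.086e-01 -7.132e-01  3.000e-04]
```

Emit:
play_rows(
  steps=[
    [[0.039, -0.033, 0, 0, 0, 0], [0.039, -0.033, 0, 0, 0, 0], [0.039, -0.033, 0, 0, 0, 0], [0.039, -0.033, 0, 0, 0, 0], [0.039, -0.033, 0, 0, 0, 0], [0.039, -0.033, 0, 0, 0, 0], [0.039, -0.033, 0, 0, 0, 0], [0.039, -0.033, 0, 0, 0, 0], [0.039, -0.033, 0, 0, 0, 0], [0.039, -0.033, 0, 0, 0, 0]],
  ],
)

```text
t: 3.05
tcp_pos: [0.4466, -0.2003, 0.2566]
tool_rot: [0.994, 0.111, 0.0, 0.0]
force: [0.2, -0.3, 0.5]
finger_gap: 1.002
```

Emit:
play_rows(
  steps=[
    [[0.039, -0.033, 0, 0, 0, 0], [0.039, -0.033, 0, 0, 0, 0], [0.039, -0.033, 0, 0, 0, 0], [0.039, -0.033, 0, 0, 0, 0], [0.039, -0.033, 0, 0, 0, 0], [0.03, -0.03, 0, 0, 0, 0], [0, 0, 0, 0, 0, 10], [0, 0, 0, 0, 0, 10], [0, 0, 0, 0, 0, 0]],
  ],
)

```text
t: 4.18
tcp_pos: [0.6219, 0.0386, 0.2562]
tool_rot: [0.998, -0.062, -0.0, -0.0]
force: [-0.1, 0.6, 0.2]
finger_gap: 0.998
```

```bash
python3 - <<'E'
from h import *
go([.634,.046,.256],-7.3)
T=manip.snapshot("top");S=manip.snapshot("scene")
crop(S,(310,230),(100,75),4,"pics/d_s.png")
E
```

```text
tcp [0.6219 0.0386 0.2562] yaw -7.1 gap 0.998 F [-0.05  0.57  0.19] t 4.175
shift tool [ 0.0111 -0.0088  0.0002] dist 0.014
turn tool [-0.    0.01  0.2 ] shift after turn [ 0.011  -0.0089  0.0002]
```

View pics/d_s.png

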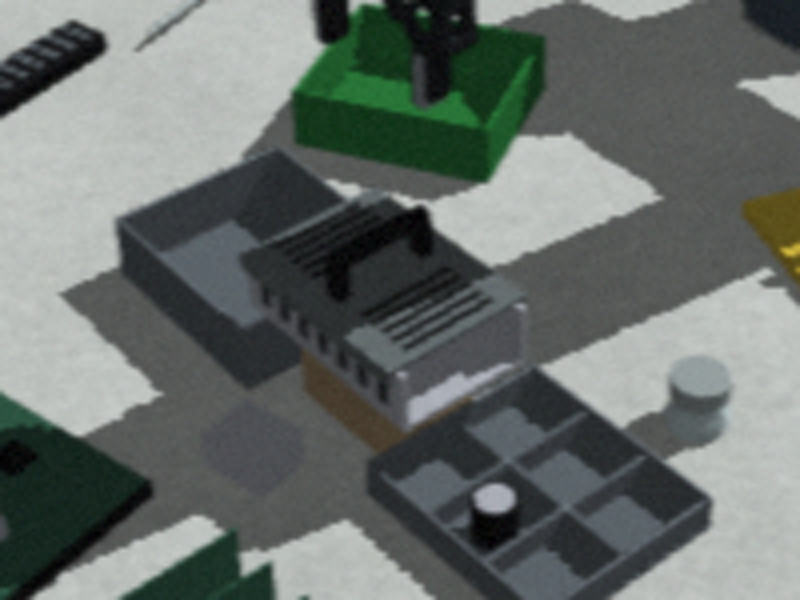

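The scene crop shows the fingers approaching the handle, with nothing in the way. Descending now.

Emit:
play_rows(
  steps=[
    [[0.011, -0.009, 0, 0, 0, 0], [0, 0, 0.03, 0, 0, 0], [0, 0, 0.03, 0, 0, 0], [0, 0, 0.03, 0, 0, 0], [0, 0, 0.02, 0, 0, 0], [0, 0, 0.009, 0, 0, 0], [0, 0, 0, 0, 0, 0]],
  ],
)

```text
t: 5.15
tcp_pos: [0.6343, 0.0461, 0.1369]
tool_rot: [0.998, -0.063, -0.0, -0.0]
force: [-0.1, 0.1, 0.8]
finger_gap: 0.997
```

```bash
python3 - <<'E'
from h import *
go([.634,.046,.137],-7.3)
S=manip.snapshot("scene")
crop(S,(310,215),(80,60),5,"pics/e_s.png")
E
```

```text
tcp [0.6343 0.0461 0.1369] yaw -7.21 gap 0.997 F [-0.14  0.1   0.78] t 5.15
shift tool [-0.0003  0.0001 -0.0001] dist 0.0
turn tool [-0.    0.03  0.09] shift after turn [-0.0003  0.0001 -0.0001]
```

View pics/e_s.png

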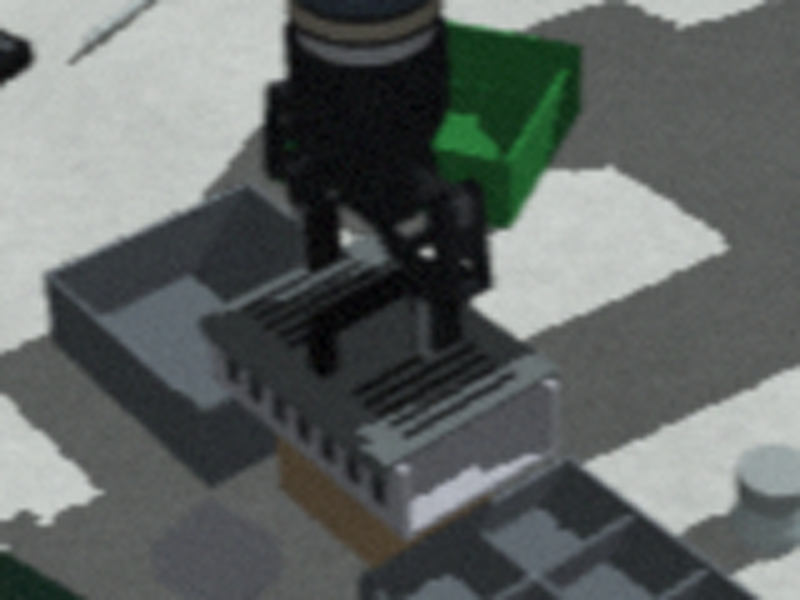

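The fingers stand one on each side of the bar, at about (320, 240) and (445, 300) in the crop. Closing.

Emit:
play_rows(
  steps=[
    [[0, 0, 0, 0, 0, 0], [0, 0, 0, 0, 0, 0], [0, 0, 0, 0, 0, 0], [0, 0, 0, 0, 0, 0], [0, 0, 0, 0, 0, 0], [0, 0, 0, 0, 0, 0]],
  ],
  fingers=0,
  squeeze=60,
)

```text
t: 5.95
tcp_pos: [0.6342, 0.046, 0.1377]
tool_rot: [0.998, -0.063, 0.0, -0.0]
force: [-1.0, 0.4, 3.3]
finger_gap: 0.127
```

Emit:
play_rows(
  steps=[
    [[0, 0, -0.008, 0, 0, 0], [0, 0, -0.012, 0, 0, 0], [0, 0, -0.02, 0, 0, 0], [0, 0, -0.03, 0, 0, 0], [0, 0, -0.03, 0, 0, 0], [0, 0, -0.03, 0, 0, 0], [0, 0, 0, 0, 0, 0]],
  ],
)

```text
t: 6.82
tcp_pos: [0.6356, 0.0458, 0.2705]
tool_rot: [0.998, -0.063, 0.003, 0.0]
force: [-0.5, -0.1, -3.6]
finger_gap: 0.13
```

```bash
python3 - <<'E'
from h import *
go([.735,-.355,.25],-7.3)
S=manip.snapshot("scene");T=manip.snapshot("top")
crop(S,(310,215),(100,75),4,"pics/f_s.png");crop(T,(330,170),(130,75),3,"pics/f_t.png")
for l in ["transformer","transformer_center","chassis","chassis_left","chassis_right"]:
    a=manip.pinpoint(l,S);b=manip.pinpoint(l,T)
    print(l,[(np.round(q["point"],1).tolist(),round(q["score"],2)) for q in a[:3]],[(np.round(q["point"],1).tolist(),round(q["score"],2)) for q in b[:3]])
for uv in [(405,125),(451,125),(405,170),(451,170),(380,165),(443,178),(398,130)]: print(uv,onz(T,uv,0)[:2])
E
```

```text
tcp [0.6356 0.0458 0.2705] yaw -7.23 gap 0.13 F [-0.45 -0.07 -3.63] t 6.825
shift tool [0.1489 0.3851 0.0215] dist 0.413
turn tool [-0.01 -0.4   0.07] shift after turn [0.1495 0.3849 0.0205]
transformer [([309.0, 232.6], 0.56), ([480.0, 258.4], 0.29)] []
transformer_center [([305.1, 228.6], 0.72), ([310.3, 235.2], 0.46)] []
chassis [([305.4, 254.8], 0.85)] [([310.7, 172.5], 0.71)]
chassis_left [([324.3, 251.8], 0.77)] []
chassis_right [([284.1, 218.9], 0.94)] [([331.0, 175.4], 0.64)]
(405, 125) [ 0.82976327 -0.2846245 ]
(451, 125) [ 0.83333266 -0.44514394]
(405, 170) [ 0.66731081 -0.28126184]
(451, 170) [ 0.67070387 -0.43805459]
(380, 165) [ 0.68313531 -0.19626994]
(443, 178) [ 0.64199383 -0.40965949]
(398, 130) [ 0.81079334 -0.25989696]
```

View pics/f_s.png

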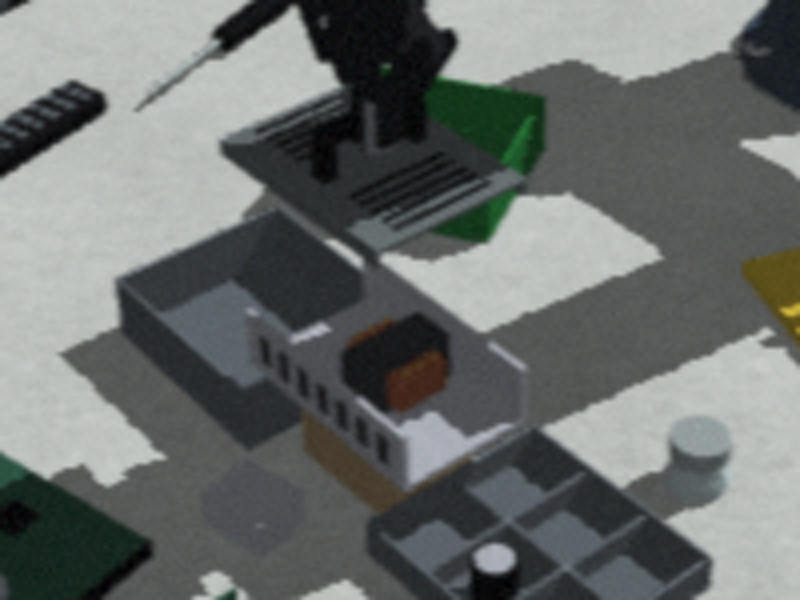

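View pics/f_t.png

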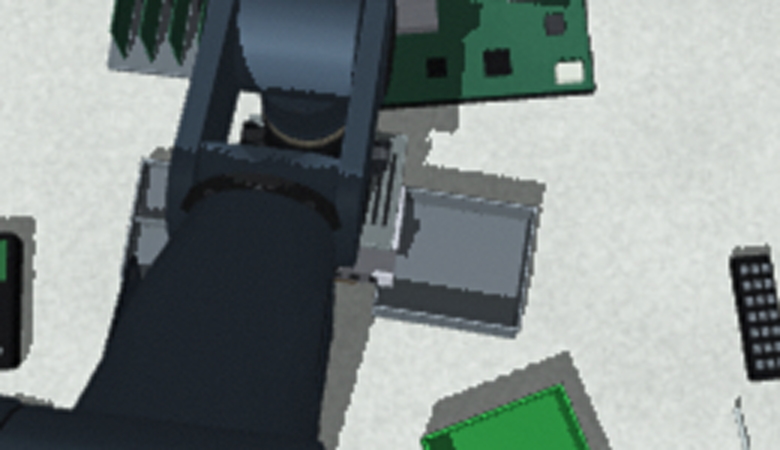

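The cover came up level. The transformer shows mid-channel at about (400, 360) in the scene crop. The bench is free between the crate and the short remote, so I'll carry the cover there, to about (0.718, −0.328).

Emit:
play_rows(
  steps=[
    [[0.006, 0.018, 0, 0, 0, 0], [0.014, 0.04, 0, 0, 0, 0], [0.015, 0.042, 0, 0, 0, 0], [0.015, 0.042, 0, 0, 0, 0], [0.015, 0.042, 0, 0, 0, 0], [0.015, 0.042, 0, 0, 0, 0], [0.015, 0.042, 0, 0, 0, 0], [0.014, 0.04, 0, 0, 0, 0], [0.012, 0.034, 0, 0, 0, 0], [0.007, 0.018, 0, 0, 0, 0]],
  ],
)

```text
t: 8.68
tcp_pos: [0.7149, -0.3318, 0.2667]
tool_rot: [0.998, -0.065, -0.0, 0.001]
force: [0.0, 0.9, -3.0]
finger_gap: 0.126
```

Emit:
play_rows(
  steps=[
    [[0, 0, 0.03, 0, 0, 0], [0, 0, 0.04, 0, 0, 0], [0, 0, 0.04, 0, 0, 0], [0, 0, 0.03, 0, 0, 0], [0, 0, 0.025, 0, 0, 0], [0, 0, 0.015, 0, 0, 0], [0, 0, 0.01, 0, 0, 0], [0, 0, 0, 0, 0, 0]],
  ],
)

```text
t: 9.68
tcp_pos: [0.7153, -0.3276, 0.0769]
tool_rot: [0.998, -0.063, -0.0, -0.0]
force: [-0.4, -0.7, -3.1]
finger_gap: 0.13
```

```bash
python3 - <<'E'
from h import *
go([.718,-.328,.047],-7.3)
S=manip.snapshot("scene");T=manip.snapshot("top")
crop(S,(260,190),(100,75),4,"pics/g_s.png");crop(T,(370,170),(130,75),3,"pics/g_t.png")
E
```

```text
tcp [ 0.7153 -0.3276  0.0769] yaw -7.25 gap 0.13 F [-0.44 -0.67 -3.1 ] t 9.675
shift tool [0.0027 0.     0.0299] dist 0.03
turn tool [-0.01  0.04  0.05] shift after turn [0.0027 0.     0.0299]
```

View pics/g_s.png

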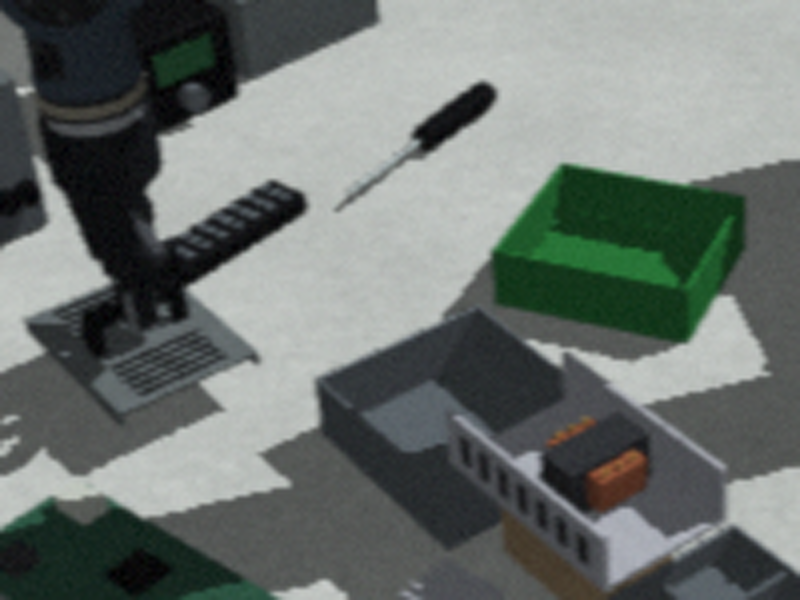

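View pics/g_t.png

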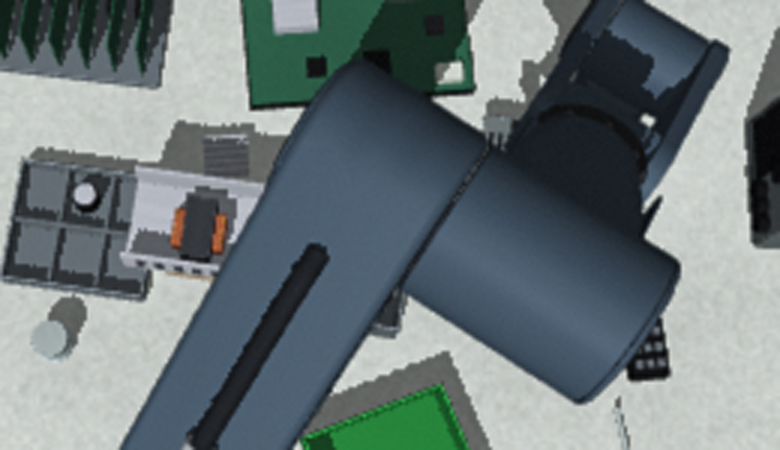

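Both views show the cover just above a clear patch of bench. Lowering it slowly.

Emit:
play_rows(
  steps=[
    [[0, 0, 0.012, 0, 0, 0], [0, 0, 0.009, 0, 0, 0], [0, 0, 0.005, 0, 0, 0], [0, 0, 0.002, 0, 0, 0], [0, 0, 0, 0, 0, 0]],
  ],
)

```text
t: 10.4
tcp_pos: [0.7156, -0.3273, 0.0491]
tool_rot: [0.998, -0.063, -0.0, -0.0]
force: [1.1, -0.4, -3.7]
finger_gap: 0.132
```

Emit:
play_rows(
  steps=[
    [[0, 0, 0.0015, 0, 0, 0], [0, 0, 0.0015, 0, 0, 0], [0, 0, 0, 0, 0, 0]],
  ],
)

```text
t: 10.78
tcp_pos: [0.7155, -0.3273, 0.0462]
tool_rot: [0.998, -0.063, -0.0, -0.0]
force: [-0.3, 0.6, -3.2]
finger_gap: 0.128
```

Emit:
play_rows(
  steps=[
    [[0, 0, 0.001, 0, 0, 0], [0, 0, 0.001, 0, 0, 0], [0, 0, 0, 0, 0, 0]],
  ],
)

```text
t: 11.15
tcp_pos: [0.7157, -0.3274, 0.0458]
tool_rot: [0.998, -0.063, 0.0, 0.0]
force: [-3.2, 1.1, 5.7]
finger_gap: 0.129
```

Contact with the bench: the vertical force went from −3 to +6 N. Releasing and rising.

Emit:
play_rows(
  steps=[
    [[0, 0, 0, 0, 0, 0], [0, 0, 0, 0, 0, 0], [0, 0, 0, 0, 0, 0], [0, 0, 0, 0, 0, 0]],
  ],
  fingers=0.8,
)

```text
t: 11.65
tcp_pos: [0.7156, -0.3273, 0.0441]
tool_rot: [0.998, -0.063, 0.0, -0.0]
force: [1.1, 0.7, -0.3]
finger_gap: 0.798
```

Emit:
play_rows(
  steps=[
    [[0, 0, -0.02, 0, 0, 0], [0, 0, -0.04, 0, 0, 0], [0, 0, -0.05, 0, 0, 0], [0, 0, -0.05, 0, 0, 0], [0, 0, -0.04, 0, 0, 0]],
  ],
)

```text
t: 12.28
tcp_pos: [0.7163, -0.3277, 0.2492]
tool_rot: [0.998, -0.063, 0.002, 0.001]
force: [0.1, -1.3, 0.1]
finger_gap: 0.802
```

```bash
python3 - <<'E'
from h import *
go([.718,-.328,.25],-7.3)
S=manip.snapshot("scene");T=manip.snapshot("top")
crop(S,(270,200),(110,75),3.6,"pics/i_s.png");crop(T,(290,170),(60,45),6,"pics/i_t.png");crop(S,(310,240),(60,45),6,"pics/i_s2.png")
E
```

```text
tcp [ 0.7163 -0.3277  0.2492] yaw -7.23 gap 0.802 F [ 0.08 -1.27  0.14] t 12.275
shift tool [ 0.0018  0.0001 -0.0008] dist 0.002
turn tool [ 0.12 -0.25  0.07] shift after turn [ 0.0018  0.0001 -0.0008]
```

View pics/i_s.png

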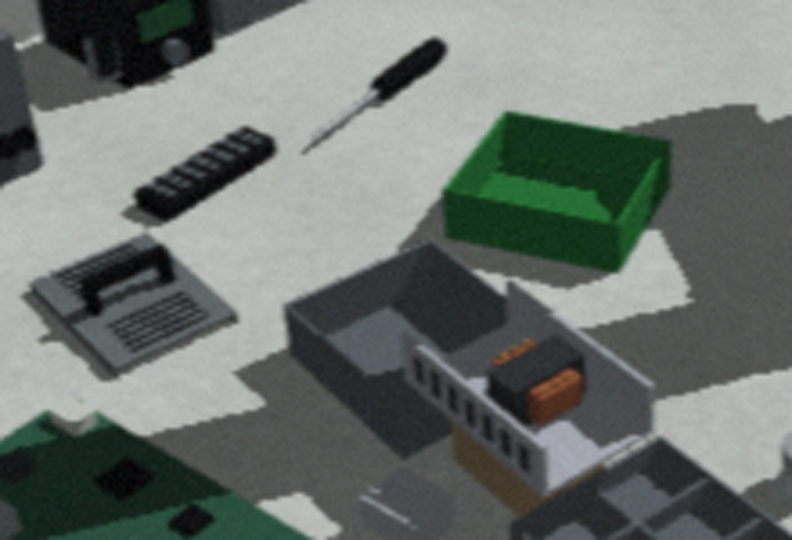

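View pics/i_t.png

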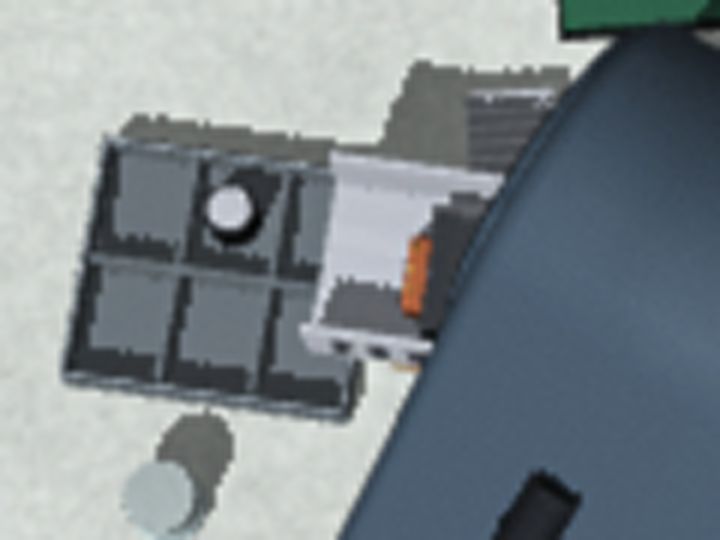

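View pics/i_s2.png

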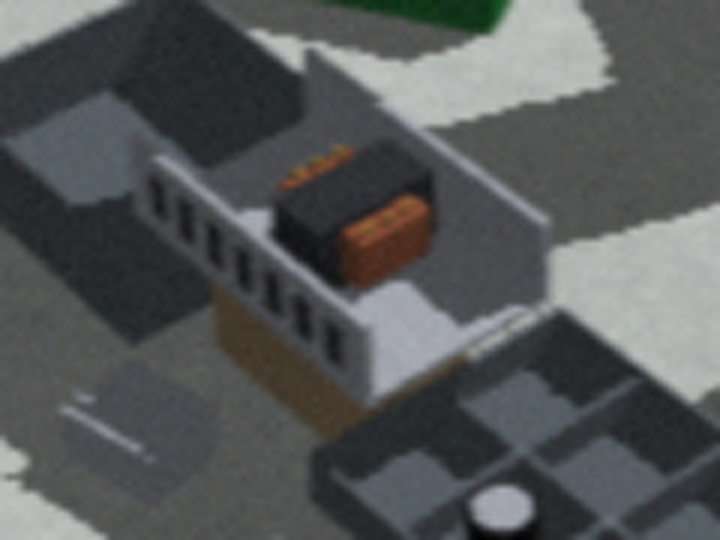

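The cover lies flat, handle up. In the scene crop the channel's rims end at (370, 332), (155, 160), (548, 222) and (310, 52), and the transformer core's top is at about (355, 190). I'll fit both.

```bash
python3 - <<'E'
from h import *
from scipy.optimize import least_squares
S=manip.snapshot("scene");T=manip.snapshot("top")
def X(p,L):
    a=p[2];L=np.atleast_2d(L);c,s=np.cos(a),np.sin(a)
    return np.c_[L[:,0]*c-L[:,1]*s+p[0],L[:,0]*s+L[:,1]*c+p[1],L[:,2]]
sp=np.array([[370,332],[157,160],[548,222],[310,52]])/6+[250,195]-.5
sl=np.array([[47,80,100],[47,-80,100],[-47,80,100],[-47,-80,100]])/1e3
tp=np.array([[332,152],[305,328]])/6+[230,125]-.5
tl=np.array([[49,80,100],[-49,80,100]])/1e3
f=lambda p:np.r_[(proj(S,X(p,sl))-sp).ravel(),(proj(T,X(p,tl))-tp).ravel()]
r=least_squares(f,[.634,.046,-.122]);p=r.x;print("chassis",np.round(p,4),np.degrees(p[2]),np.round(r.fun,1))
np.save("ch.npy",p)
# transformer core top corners scene
cp=np.array([[275,205],[345,237],[435,187],[385,142]])/6+[250,195]-.5
o=np.array([onz(S,u,.096) for u in cp]);print("core top",np.round(o,4))
c,s=np.cos(p[2]),np.sin(p[2])
loc=lambda P:np.c_[(P[:,0]-p[0])*c+(P[:,1]-p[1])*s,-(P[:,0]-p[0])*s+(P[:,1]-p[1])*c]
print("in chassis",np.round(loc(o)*1e3,1))
wp=np.array([[417,240],[405,315]])/6+[230,125]-.5
print("winding +y edge chassis",np.round(loc(np.array([onz(T,u,.091) for u in wp]))*1e3,1))
a=manip.pinpoint("transformer_center",S);print(a[0], loc(onz(S,a[0]["point"],.078)[None])*1e3)
for l,z in (("chassis_left",.06),("chassis_right",.06)):
    a=manip.pinpoint(l,S);print(l,a[0]["score"],loc(onz(S,a[0]["point"],z)[None])*1e3) if a else 0
t=np.r_[X(p,sl),X(p,np.array([[0,80,60],[0,-80,60],[45,80,60],[-45,80,60]])/1e3)]
crop(S,(310,240),(60,45),6,"pics/j_s2.png",proj(S,t));crop(T,(290,170),(60,45),6,"pics/j_t.png",proj(T,t))
E
```

```text
chassis [ 0.6362  0.0504 -0.1283] -7.3529670447060385 [ 0.3 -0.  -3.5 -3.5  0.5  1.3 -0.   0.1 -1.2  0.4 -2.   0.8]
core top [[0.6607 0.037  0.096 ]
 [0.656  0.0729 0.096 ]
 [0.6078 0.0786 0.096 ]
 [0.5999 0.0423 0.096 ]]
in chassis [[ 26.  -10.2]
 [ 16.7  24.8]
 [-31.8  24.3]
 [-35.  -12.7]]
winding +y edge chassis [[ 12.5  25.4]
 [-28.6  25.1]]
{'point': [310.1, 230.9], 'score': 0.97} [[-9.47797484  3.63303643]]
chassis_left 0.18 [[-11.80489079  -2.13044884]]
chassis_right 0.59 [[ -9.21419306 -89.63470093]]
```

View pics/j_s2.png

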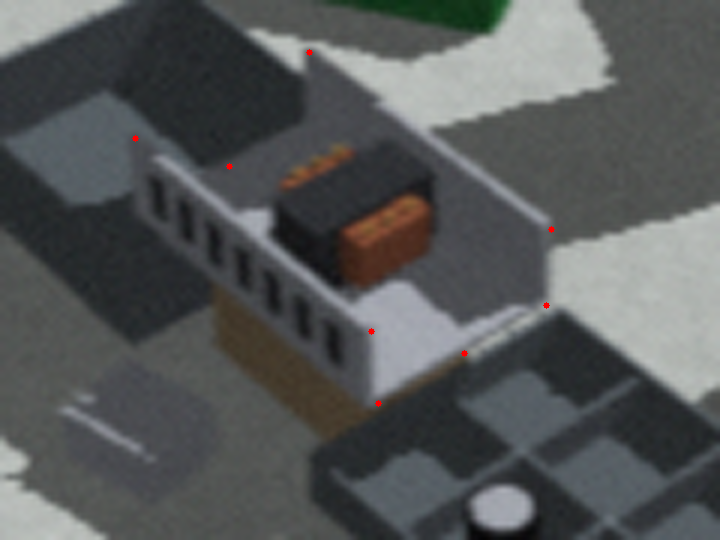

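View pics/j_t.png

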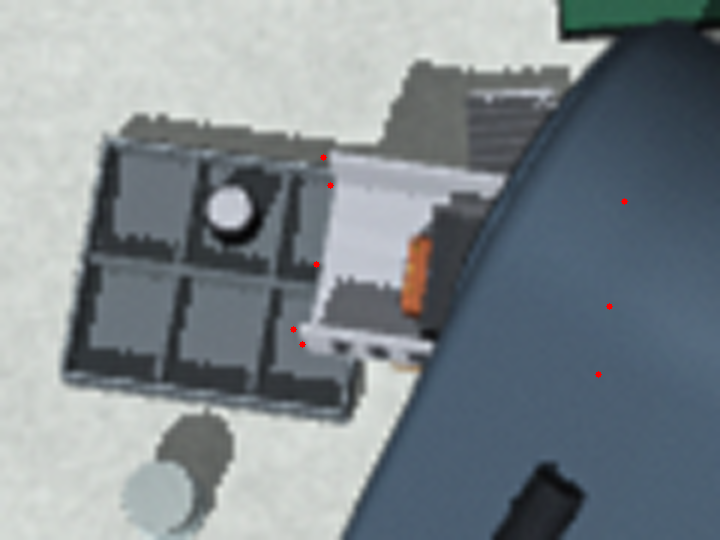

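One rim corner was misread: the true corner is at (137, 138), and the picked one is a shadow edge. Refitting with that fixed.

```bash
cat > fit.py <<'E'
from h import *
from scipy.optimize import least_squares
def X(p,L):
    a=p[2];L=np.atleast_2d(L);c,s=np.cos(a),np.sin(a)
    return np.c_[L[:,0]*c-L[:,1]*s+p[0],L[:,0]*s+L[:,1]*c+p[1],L[:,2]]
def loc(p,P):
    P=np.atleast_2d(P);c,s=np.cos(p[2]),np.sin(p[2]);return np.c_[(P[:,0]-p[0])*c+(P[:,1]-p[1])*s,-(P[:,0]-p[0])*s+(P[:,1]-p[1])*c]
E
python3 - <<'E'
from fit import *
S=manip.snapshot("scene");T=manip.snapshot("top")
sp=np.array([[370,332],[137,138],[548,222],[310,52],[374,402],[548,305]])/6+[250,195]-.5
sl=np.array([[47,80,100],[47,-80,100],[-47,80,100],[-47,-80,100],[47,80,60],[-47,80,60]])/1e3
tp=np.array([[332,152],[305,328]])/6+[230,125]-.5
tl=np.array([[49,80,100],[-49,80,100]])/1e3
f=lambda p:np.r_[(proj(S,X(p,sl))-sp).ravel(),(proj(T,X(p,tl))-tp).ravel()]
r=least_squares(f,[.634,.046,-.122]);p=r.x;print("chassis",np.round(p,4),np.degrees(p[2]),np.round(r.fun,1))
np.save("ch.npy",p)
# transformer model: scene core top corners + winding top-edge corners
cs=np.array([[275,205],[345,237],[435,187],[385,142],[341,238],[430,203],[343,283]])/6+[250,195]-.5
ls=np.array([[32,-16,36],[32,16,36],[-32,16,36],[-32,-16,36],[20,28,31],[-20,28,31],[20,28,5]])/1e3+[0,0,.06]
ct=np.array([[417,240],[405,315]])/6+[230,125]-.5
lt=np.array([[20,28,31],[-20,28,31]])/1e3+[0,0,.06]
use=[0,2,3,4,5,6]
f=lambda q:np.r_[(proj(S,X(q,ls))-cs)[use].ravel(),(proj(T,X(q,lt))-ct).ravel()]
r=least_squares(f,[.63,.05,-.13],loss="soft_l1");q=r.x;print("trafo",np.round(q,4),"yaw rel",np.degrees(q[2]-p[2]),"in chassis mm",loc(p,[q[0],q[1],0])*1e3,np.round(f(q),1))
t=np.r_[X(q,ls),X(p,sl)]
crop(S,(310,240),(60,45),6,"pics/k_s2.png",proj(S,t))
tgt=X(p,[[-.005,.056,0]])[0];print("entry",tgt)
go([tgt[0],tgt[1],.2492],np.degrees(p[2])+90)
E
```

```text
chassis [ 0.6358  0.0485 -0.1319] -7.557575043208335 [-0.3 -0.5 -0.6 -0.3  0.   0.9 -0.3 -0.3 -0.5  0.3 -0.2 -0.7 -0.6  0.4
 -1.4  0.9]
trafo [ 0.6285  0.0488 -0.1854] yaw rel -3.0672582619225666 in chassis mm [[-7.26016732 -0.63524924]] [-1.7 -2.4 -0.3 -2.8  0.6 -1.6  1.4  0.8 -0.4  0.3  1.4  1.3  0.4 -0.4
 -0.3 -0.9]
entry [0.63823566 0.10466186 0.        ]
tcp [ 0.7149 -0.3269  0.2422] yaw -7.24 gap 0.8 F [ 0.48  0.62 -0.28] t 12.725
shift tool [-0.1304 -0.4185 -0.0059] dist 0.438
turn tool [-2.200e-01  8.000e-02 -8.968e+01] shift after turn [ 0.4177 -0.1327 -0.007 ]
```

View pics/k_s2.png

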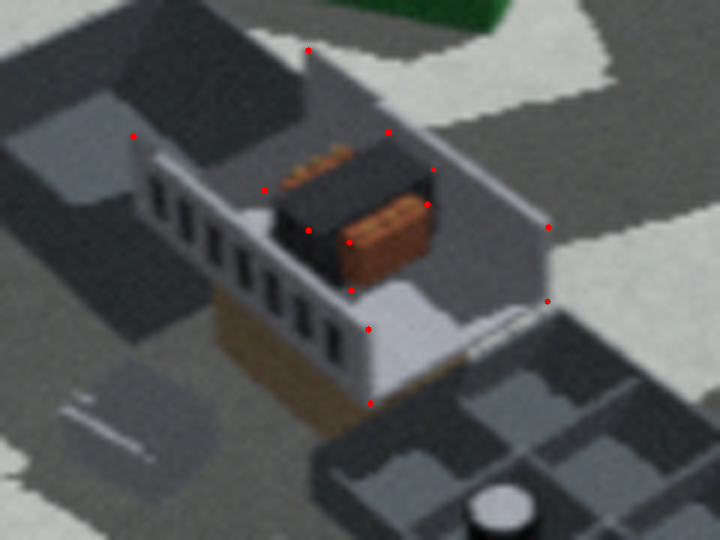

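Emit:
play_rows(
  steps=[
    [[0, 0, 0, 0, 0, -10], [0, 0, 0, 0, 0, -10], [0, 0, 0, 0, 0, -10], [0, 0, 0, 0, 0, -10], [0, 0, 0, 0, 0, -10], [0, 0, 0, 0, 0, -10], [0, 0, 0, 0, 0, -10], [0, 0, 0, 0, 0, -10], [0, 0, 0, 0, 0, -10], [0, 0, 0, 0, 0, 0]],
  ],
  fingers=0.3,
)

```text
t: 13.98
tcp_pos: [0.7153, -0.3272, 0.2429]
tool_rot: [0.751, 0.66, -0.0, -0.001]
force: [0.4, -0.4, 0.1]
finger_gap: 0.299
```

Emit:
play_rows(
  steps=[
    [[0.04, -0.013, 0, 0, 0, 0], [0.045, -0.014, 0, 0, 0, 0], [0.045, -0.014, 0, 0, 0, 0], [0.045, -0.014, 0, 0, 0, 0], [0.045, -0.014, 0, 0, 0, 0], [0.045, -0.014, 0, 0, 0, 0], [0.045, -0.014, 0, 0, 0, 0], [0.045, -0.014, 0, 0, 0, 0], [0.04, -0.013, 0, 0, 0, 0], [0.02, -0.007, 0, 0, 0, 0]],
  ],
)

```text
t: 15.22
tcp_pos: [0.6372, 0.103, 0.2439]
tool_rot: [0.75, 0.661, -0.0, -0.0]
force: [-0.7, 0.1, -0.0]
finger_gap: 0.3
```

Emit:
play_rows(
  steps=[
    [[0, 0, 0, 0, 0, 0]],
  ],
)

```text
t: 15.35
tcp_pos: [0.6377, 0.1018, 0.2441]
tool_rot: [0.75, 0.661, -0.0, 0.0]
force: [-0.1, 0.0, 0.2]
finger_gap: 0.3
```

```bash
python3 - <<'E'
from fit import *
p=np.load("ch.npy")
tgt=X(p,[[-.006,.057,0]])[0]
go([tgt[0],tgt[1],.094],82.5)
S=manip.snapshot("scene")
crop(S,(310,215),(80,60),5,"pics/l_s.png")
E
```

```text
tcp [0.6377 0.1018 0.2441] yaw 82.83 gap 0.3 F [-0.11  0.04  0.23] t 15.35
shift tool [ 0.004  -0.0008  0.1501] dist 0.15
turn tool [-0.02  0.03  0.33] shift after turn [ 0.004  -0.0008  0.1501]
```

View pics/l_s.png

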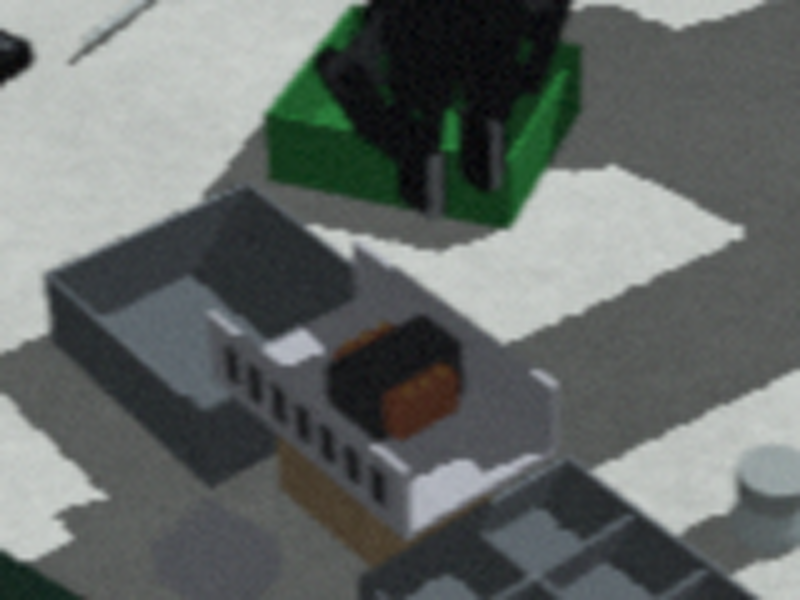

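Two fingertips hang at about (430, 205) and (490, 185) in the crop, above the +y half of the channel. Nothing blocks the way down, so I'll descend behind the transformer.

Emit:
play_rows(
  steps=[
    [[0.005, -0.001, 0.03, 0, 0, 0], [0, 0, 0.035, 0, 0, 0], [0, 0, 0.03, 0, 0, 0], [0, 0, 0.02, 0, 0, 0], [0, 0, 0.015, 0, 0, 0], [0, 0, 0.01, 0, 0, 0], [0, 0, 0.008, 0, 0, 0], [0, 0, 0, 0, 0, 0]],
  ],
)

```text
t: 16.4
tcp_pos: [0.6375, 0.1058, 0.0961]
tool_rot: [0.75, 0.661, -0.0, -0.0]
force: [-0.4, 0.0, -0.2]
finger_gap: 0.295
```

```bash
python3 - <<'E'
from fit import *
p=np.load("ch.npy")
tgt=X(p,[[-.006,.057,0]])[0]
go([tgt[0],tgt[1],.094],82.5)
S=manip.snapshot("scene")
crop(S,(310,225),(64,48),6,"pics/m_s.png")
E
```

```text
tcp [0.6375 0.1058 0.0961] yaw 82.76 gap 0.295 F [-0.36  0.01 -0.23] t 16.4
shift tool [-0.     -0.0001  0.0021] dist 0.002
turn tool [-0.02  0.01  0.26] shift after turn [-0.     -0.0001  0.0021]
```

View pics/m_s.png

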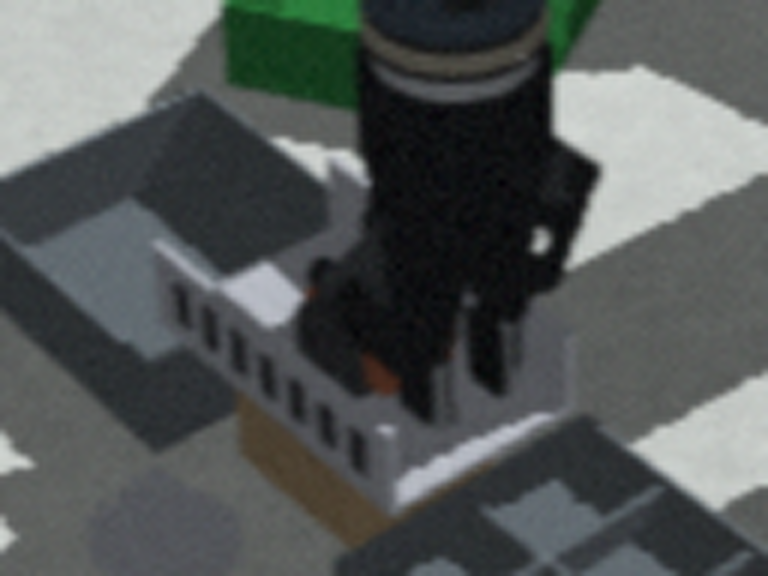

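The fingers are inside the channel on the +y side of the winding, at about (420, 400) and (490, 380) in the crop. Starting to push along −x of the tool.

Emit:
play_rows(
  steps=[
    [[0, 0, 0.003, 0, 0, 0], [-0.006, 0, 0, 0, 0, 0], [-0.006, 0, 0, 0, 0, 0], [-0.006, 0, 0, 0, 0, 0], [-0.006, 0, 0, 0, 0, 0], [-0.006, 0, 0, 0, 0, 0]],
  ],
)

```text
t: 17.2
tcp_pos: [0.6339, 0.0763, 0.0935]
tool_rot: [0.75, 0.661, 0.0, -0.0]
force: [0.5, 4.0, 0.5]
finger_gap: 0.298
```

Emit:
play_rows(
  steps=[
    [[-0.006, 0, 0, 0, 0, 0], [-0.006, 0, 0, 0, 0, 0], [-0.006, 0, 0, 0, 0, 0], [-0.006, 0, 0, 0, 0, 0], [-0.006, 0, 0, 0, 0, 0]],
  ],
)

```text
t: 17.82
tcp_pos: [0.6301, 0.0462, 0.0935]
tool_rot: [0.75, 0.661, 0.0, 0.0]
force: [1.4, 5.0, 2.5]
finger_gap: 0.303
```

```bash
python3 - <<'E'
from fit import *
p=np.load("ch.npy")
s=manip.sense();print(loc(p,s["tcp_pos"])*1e3,s["force"],s["t"])
S=manip.snapshot("scene")
crop(S,(300,220),(64,48),6,"pics/n_s.png")
E
```

```text
[[-5.37682784 -3.0241354 ]] [1.40890236 5.01408913 2.52438968] 17.825
```

View pics/n_s.png

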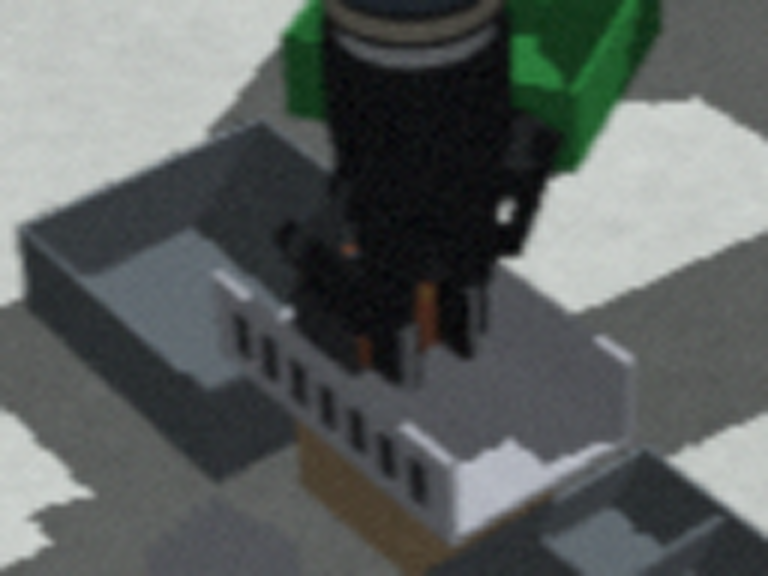

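The push runs straight at about 5 N, and the winding (orange, about (425, 315)) sits evenly between the fingers. Continuing, and slower near the edge.

Emit:
play_rows(
  steps=[
    [[-0.006, 0, 0, 0, 0, 0], [-0.006, 0, 0, 0, 0, 0], [-0.006, 0, 0, 0, 0, 0], [-0.006, 0, 0, 0, 0, 0], [-0.005, 0, 0, 0, 0, 0], [-0.004, 0, 0, 0, 0, 0]],
  ],
)

```text
t: 18.62
tcp_pos: [0.6258, 0.0137, 0.0935]
tool_rot: [0.75, 0.661, 0.0, -0.0]
force: [0.8, 5.2, 3.8]
finger_gap: 0.297
```

Emit:
play_rows(
  steps=[
    [[-0.004, 0, 0, 0, 0, 0], [-0.004, 0, 0, 0, 0, 0], [-0.004, 0, 0, 0, 0, 0], [-0.004, 0, 0, 0, 0, 0]],
  ],
)

```text
t: 19.12
tcp_pos: [0.6241, -0.0015, 0.094]
tool_rot: [0.75, 0.661, 0.001, -0.0]
force: [0.5, 7.2, 5.6]
finger_gap: 0.3
```

```bash
python3 - <<'E'
from fit import *
p=np.load("ch.npy")
s=manip.sense();print(loc(p,s["tcp_pos"])*1e3,s["force"],s["t"])
S=manip.snapshot("scene")
crop(S,(290,215),(64,48),6,"pics/o_s.png")
E
```

```text
[[ -5.03047134 -51.12266005]] [0.48470688 7.23417182 5.60125396] 19.125
```

View pics/o_s.png

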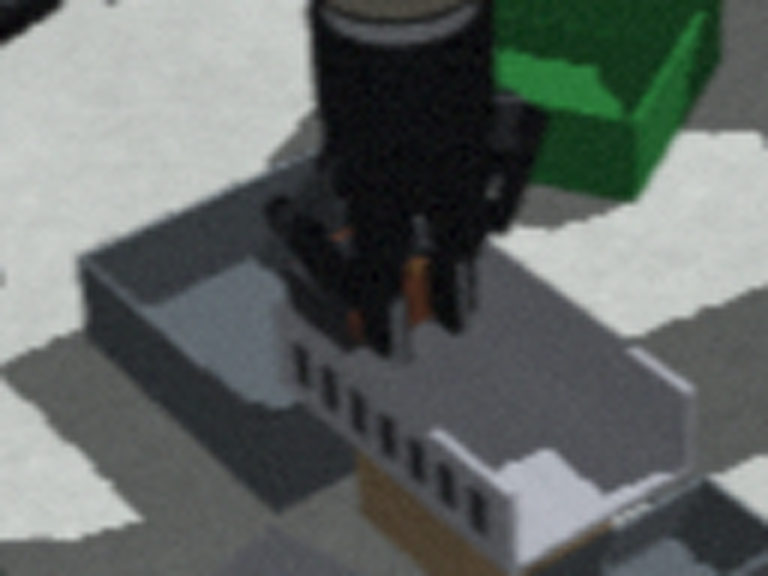

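Emit:
play_rows(
  steps=[
    [[-0.004, 0, 0, 0, 0, 0], [-0.004, 0, 0, 0, 0, 0], [-0.004, 0, 0, 0, 0, 0], [-0.004, 0, 0, 0, 0, 0]],
  ],
)

```text
t: 19.68
tcp_pos: [0.6216, -0.0186, 0.0931]
tool_rot: [0.75, 0.661, -0.0, -0.0]
force: [-0.1, 0.6, -0.1]
finger_gap: 0.299
```

```bash
python3 - <<'E'
from fit import *
p=np.load("ch.npy")
s=manip.sense();print(loc(p,s["tcp_pos"])*1e3,s["force"],s["t"])
S=manip.snapshot("scene")
crop(S,(290,215),(64,48),6,"pics/q_s.png")
E
```

```text
[[ -5.2424179  -68.40953081]] [-0.14629961  0.57247875 -0.12978684] 19.675
```

View pics/q_s.png

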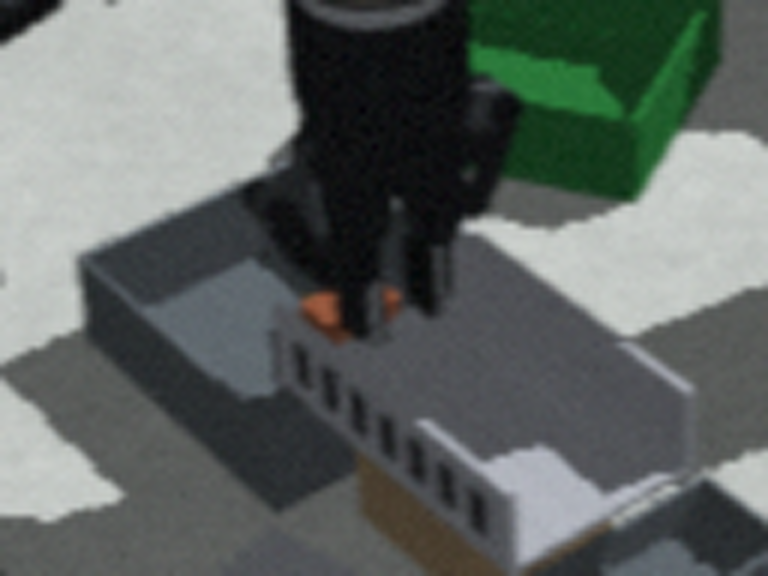

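The push force dropped to zero, and the winding now shows rotated and lower at (350, 310), so it has tipped over the edge. I'll wait a moment and look again.

Emit:
play_rows(
  steps=[
    [[0, 0, 0, 0, 0, 0], [0, 0, 0, 0, 0, 0]],
  ],
)

```text
t: 19.98
tcp_pos: [0.6218, -0.018, 0.0933]
tool_rot: [0.75, 0.661, -0.0, -0.0]
force: [-0.1, 0.5, -0.6]
finger_gap: 0.305
```

```bash
python3 - <<'E'
from fit import *
p=np.load("ch.npy")
s=manip.sense();print(loc(p,s["tcp_pos"])*1e3,s["force"],s["t"])
S=manip.snapshot("scene")
crop(S,(290,215),(64,48),6,"pics/r_s.png")
T=manip.snapshot("top");crop(T,(330,180),(64,48),6,"pics/r_t.png")
E
```

```text
[[ -5.15678484 -67.72780267]] [-0.05938346  0.46583863 -0.61642775] 19.975
```

View pics/r_s.png

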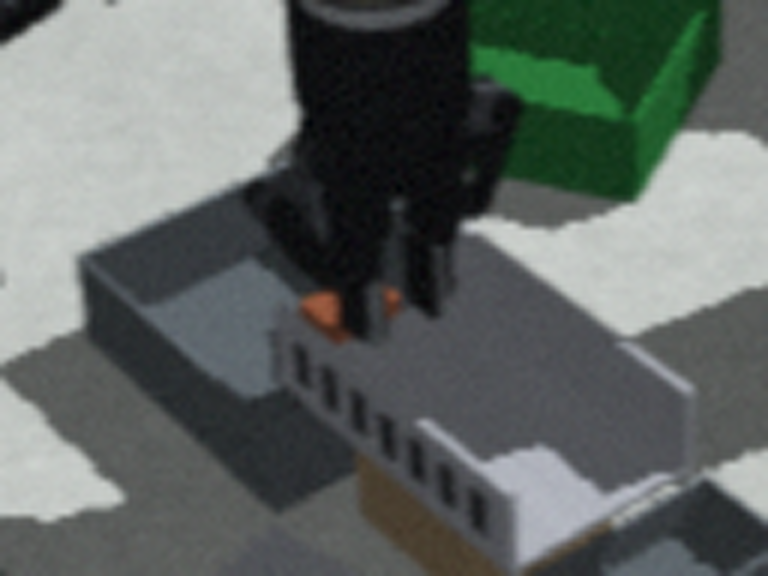

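View pics/r_t.png

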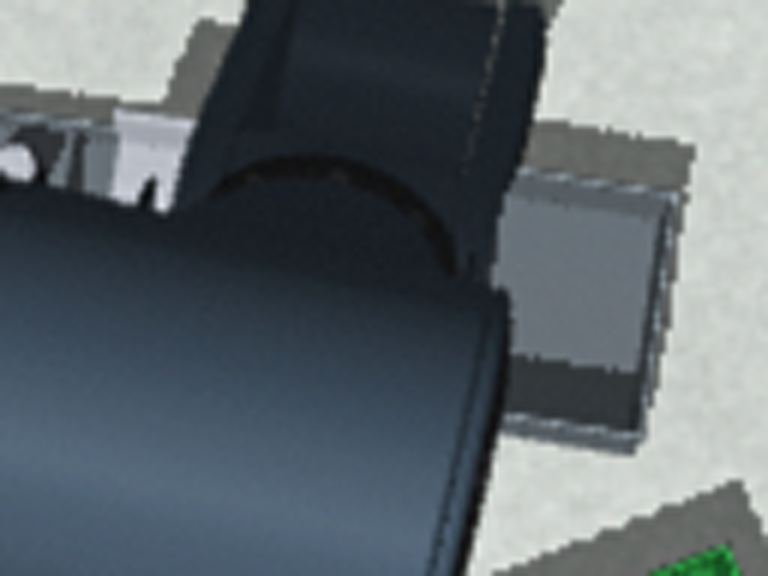

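It's standing nose-down, still leaning against the channel edge, with the winding end at (300–400, 305) in the crop. I'll nudge it further out gently.

Emit:
play_rows(
  steps=[
    [[-0.004, 0, 0, 0, 0, 0], [-0.004, 0, 0, 0, 0, 0], [-0.004, 0, 0, 0, 0, 0], [0, 0, 0, 0, 0, 0]],
  ],
)

```text
t: 20.58
tcp_pos: [0.6203, -0.0305, 0.0933]
tool_rot: [0.751, 0.661, 0.0, 0.0]
force: [0.7, 0.9, -0.2]
finger_gap: 0.297
```

```bash
python3 - <<'E'
from fit import *
p=np.load("ch.npy")
s=manip.sense();print(loc(p,s["tcp_pos"])*1e3,s["force"],s["t"])
S=manip.snapshot("scene")
crop(S,(280,215),(64,48),6,"pics/s_s.png")
E
```

```text
[[ -5.00296085 -80.29882851]] [ 0.70769781  0.89692554 -0.21993571] 20.575
```

View pics/s_s.png

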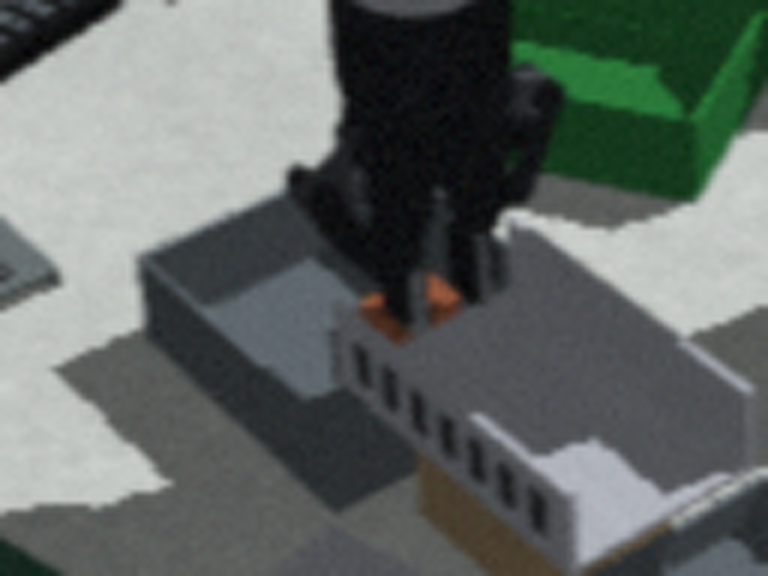

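The fingers pass above it without force. I'll lift away and look properly.

Emit:
play_rows(
  steps=[
    [[0, 0, -0.03, 0, 0, 0], [0, 0, -0.05, 0, 0, 0], [0.02, 0, -0.05, 0, 0, 0], [0.05, 0, -0.02, 0, 0, 0], [0.05, 0, 0, 0, 0, 0], [0.05, 0, 0, 0, 0, 0], [0.05, 0, 0, 0, 0, 0], [0.03, 0, 0, 0, 0, 0]],
  ],
)

```text
t: 21.62
tcp_pos: [0.6514, 0.2208, 0.2432]
tool_rot: [0.75, 0.662, 0.0, -0.0]
force: [0.6, -0.2, 0.2]
finger_gap: 0.299
```

```bash
python3 - <<'E'
from fit import *
S=manip.snapshot("scene");T=manip.snapshot("top")
crop(S,(285,220),(48,36),8,"pics/u_s.png")
crop(T,(340,180),(48,36),8,"pics/u_t.png")
E
```

```text
(no output)
```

View pics/u_s.png

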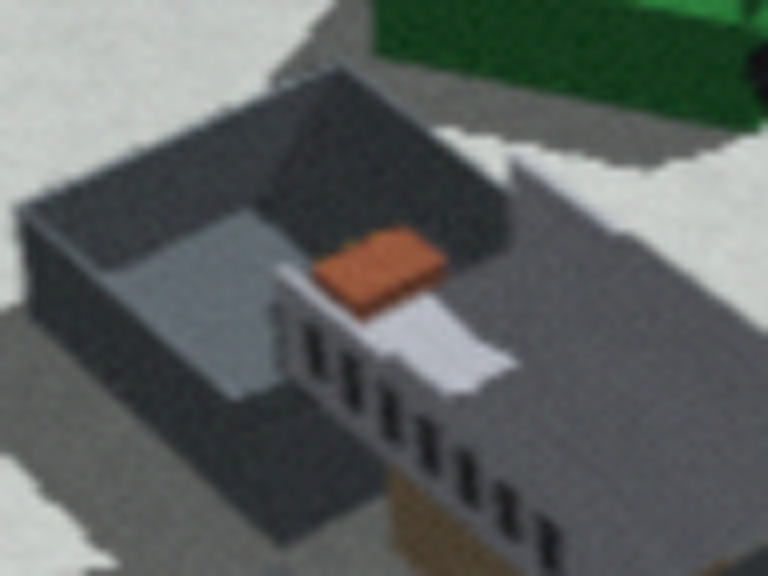

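View pics/u_t.png

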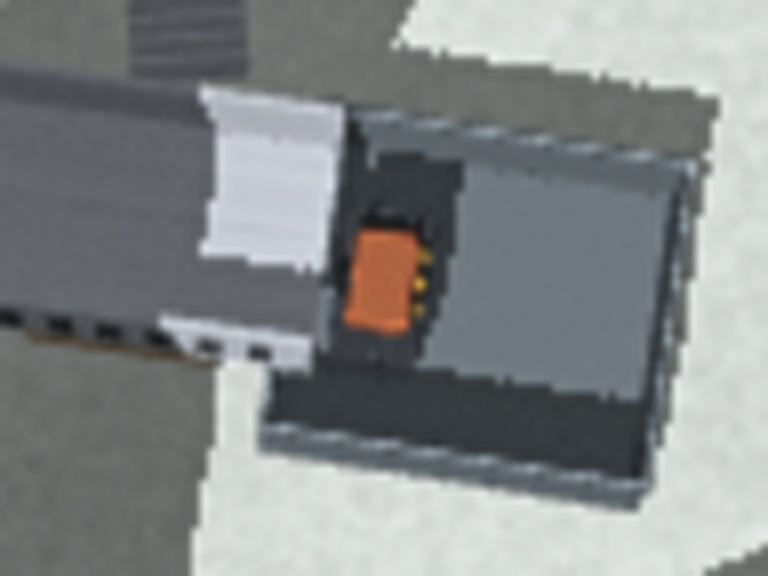

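The transformer dropped into the crate and stands upright on its end, close to the channel's edge. In the top crop its copper end face spans (345–418, 228–333). I'll measure its height and tilt to see whether it leans on the chassis.

```bash
python3 - <<'E'
from fit import *
p=np.load("ch.npy")
S=manip.snapshot("scene");T=manip.snapshot("top")
t=np.array([[362,228],[418,232],[407,333],[345,330]])/8+[292,144]-.5
s=np.array([[447,262],[405,227],[313,268],[362,312]])/8+[237,184]-.5
# top corners order: (+x,+y),(+x,-y),(-x,-y),(-x,+y); scene: bottom=(+x,+y), left=(+x,-y), top=(-x,-y), right=(-x,+y)
for a,b in zip(t,s[[3,2,1,0]]):
    x,e=tri(S,b,T,a);print(np.round(x,4),round(e,4),"chassis",np.round(loc(p,x)*1e3,1))
m,e=tri(S,s.mean(0),T,t.mean(0));print("mean",m,e,loc(p,m)*1e3)
for l in ("crate","transformer"):
  for c in (S,T):
    r=manip.regions_of(l,c);print(l,[(round(k["score"],2),k["rect"]) for k in r[:3]])
# crate rim corners top view (z=.05)
for uv in [(692,160),(640,505),(262,445)]:
    x=onz(T,np.array(uv)/8+[292,144]-.5,.05);print("crate corner",x,loc(p,x)*1e3)
x=onz(T,np.array([330,300])/8+[292,144]-.5,.06);print("channel edge",loc(p,x)*1e3)
E
```

```text
[ 0.6372 -0.0447  0.058 ] 0.0058 chassis [[ 13.6 -92.2]]
[ 0.6355 -0.0681  0.0631] 0.0032 chassis [[  15.  -115.6]]
[ 0.5951 -0.0648  0.0586] 0.0017 chassis [[ -25.4 -117.7]]
[ 0.5971 -0.0408  0.0568] 0.0006 chassis [[-26.7 -93.7]]
mean [ 0.6162439  -0.05466158  0.05896658] 0.00242112075082478 [[  -5.84612598 -104.83183525]]
crate [(0.91, [284.0, 155.8, 340.6, 197.5]), (0.86, [237.7, 189.9, 298.7, 252.3])]
crate [(0.98, [324.4, 156.7, 376.9, 208.5]), (0.66, [338.7, 222.9, 402.1, 282.2])]
transformer [(0.65, [170.3, 188.9, 229.4, 228.7]), (0.56, [274.2, 212.7, 292.9, 226.2])]
transformer [(0.52, [332.9, 172.8, 346.8, 190.8]), (0.52, [283.0, 149.5, 336.2, 187.5])]
crate corner [ 0.67309688 -0.18194619  0.05      ] [[  67.25376699 -223.53331116]]
crate corner [ 0.52900626 -0.1600593   0.05      ] [[ -78.46378386 -220.78769578]]
crate corner [ 0.55030063 -0.00816618  0.05      ] [[-77.33174586 -67.41335085]]
channel edge [[-16.33884068 -85.6915586 ]]
```

The transformer stands upright and clear of the chassis: its top is at about 59 mm, and the winding is about 10 mm from the channel's edge. It is wholly inside the crate's footprint. I'll do one last overall check.

```bash
python3 - <<'E'
from fit import *
S=manip.snapshot("scene");T=manip.snapshot("top")
cv2.imwrite("pics/z_t.png",T["img"][:,:,::-1]);cv2.imwrite("pics/z_s.png",S["img"][:,:,::-1])
a=cv2.imread("pics/a_top.png");
for l in ["capacitor","jar","multimeter","remote_long","remote_short","screwdriver","tray","crate","cover_handle"]:
    b=manip.pinpoint(l,T);c=manip.pinpoint(l,S);print(l,[np.round(q["point"],1).tolist() for q in b[:2]],[np.round(q["point"],1).tolist() for q in c[:2]])
print(manip.sense()["t"])
E
```

```text
capacitor [[269.1, 159.5]] [[333.3, 284.9]]
jar [] [[382.4, 260.0], [265.3, 152.7]]
multimeter [] [[445.9, 311.4], [265.1, 150.5]]
remote_long [[312.4, 145.7]] [[481.1, 258.8]]
remote_short [] [[219.9, 176.7], [448.3, 310.6]]
screwdriver [[451.8, 259.9], [310.2, 175.8]] [[264.2, 151.7]]
tray [[267.9, 170.8]] [[344.8, 283.5], [323.9, 253.6]]
crate [[421.2, 149.4], [349.5, 182.4]] [[317.4, 183.3], [275.9, 225.6]]
cover_handle [[256.6, 274.4], [421.5, 149.6]] [[427.3, 202.6], [196.8, 197.5]]
23.025
```

View pics/z_t.png

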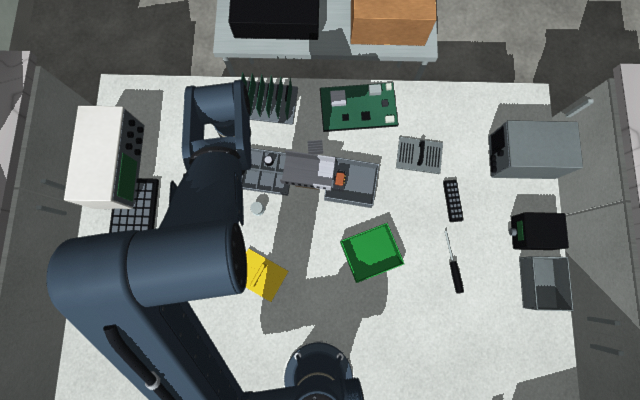

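View pics/z_s.png

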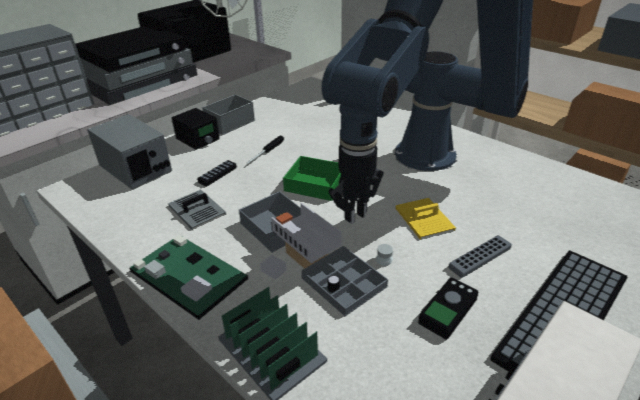

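Both views agree. The cover is flat, handle up, at (420, 153) in the top view, the transformer is in the grey crate at (341, 178), and the bystanders are where they were. The gripper is clear of everything, so I'm handing in.

```bash
python3 -c "
from station import manip
print(manip.sign_off())"
```

```text
the job is handed in; nothing more can be done
None
```

The cover is off and lying flat on the bench, and the dead transformer is in the deep grey scrap crate. I handed the job in at about 23 s.

- **Cover:** I gripped it by its handle, lifted it level and set it down handle up on clear bench beyond the crate, at about (0.716, −0.327) m.
- **Transformer:** I pushed it along the channel with two part-open fingers at about 5–7 N, without lifting it, and it tipped out of the −y end into the crate.
- **How it landed:** it stands upright on its end instead of lying down. Its top is at about 59 mm, so it sticks up about 9 mm above the crate's rim. The winding is roughly 10 mm clear of the channel's edge. I left it that way because it stood still in every later picture and I didn't want to handle it again.
- **Everything else:** in the last two views, what could be seen was where it started, and the gripper was touching nothing. The arm hid the long remote and the multimeter in the top view, so those two were checked only in the scene view.
- **Readings that disagreed:** the networks' position for the channel's end was about 10 mm off my own fit, and one rim corner I picked by eye was really a shadow edge. I corrected that corner before pushing. In the last top view the networks also missed or mislabelled several things, so there I went by the picture.

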